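Wedge the sample carrier into the dovetail way

ROBOT

A 7-joint arm with a two-finger parallel gripper is mounted at the origin on the work surface. World frame = base frame: x ahead of the robot, y to its left, z up, the work surface at z = 0. Lengths are in m, angles in rad, forces in N, time in s.
With the tool pointing down it reaches from about 0.4 to 0.85 m from the base axis. Payload 4.5 kg.
Tool frame: the origin (TCP) lies at the very end of the fingers, on their centre line; the grasp point (between the pads) lies 19 mm behind it; z points along the fingers, x is the direction in which the jaws open and shut, and the axes are right-handed (so a half turn about z gives the same grasp; the last joint's range is limited). The gripper opens to 88 mm and grips with 3 to 60 N. Pads are 18 mm wide; open, the fingers measure 123 mm over their backs; the gripper's body (75 mm by 187 mm) begins 45 mm behind the grasp point.
Start: joints at [-1.202, 0.689, -0.195, 1.565, 0.157, 0.902, -0.215], TCP at [0.205, 0.59, 0.239] pointing down, gripper open.
Joint ranges: [-3.01, 3.01], [-0.46, 2.08], [-1.47, 1.51], [0.13, 2.56], [-1, 4.14], [0.04, 2.09], [-2.66, 2.66]. Speed limits (rad/s): [2.57, 2.57, 3.14, 3.14, 3.14, 3.14, 3.14].

INTERFACE

Orientations are given as a unit quaternion [x, y, z, w].
In Python, from plant import * gives the robot as it stands.
- The arm moves only by the tool apply_moves, never from a script. Its argument "series" is a list of rows, each an object of numbers: "x", "y", "z": the shift along the tool's x, y, z in units of 80 cm (1.0 is 80 cm); "wx", "wy", "wz": the turn, a rotation vector about the tool's x, y, z in units of pi rad (1.0 is pi rad); "fingers": the opening, from -1 (shut) to 1 (fully open), so that 0 is half open. In form: [{"x": .., "y": .., "z": .., "wx": .., "wy": .., "wz": .., "fingers": ..}, ...]. A call has 1 to 8 rows; each row shifts and turns the pose as measured when the row begins, along the tool's axes as they then stand; what a row does not reach is not made up. A row lasts 1/8 s, in which the tool goes at most 62.5 mm and 10.7 degrees, less where a joint would pass 70% of its speed; a pose out of reach is approached as far as the arm can. A call with a number of a shift or a turn outside -1 to 1 is refused whole. A call with a gripper value outside its range is refused whole. The fingers move at their own pace and stop on an object; "force" is the grip in N (left out, the last holds). Time passes only in rows, so rows that do not move let the fingers close. It gives the time, the measured TCP pose, the force and the opening at its end, in the units of the state.
- get_state(): the state, without advancing time (a new reading comes with each control period).
- snapshot(name): name is "scene" or "top"; returns (picture, depth): 480x640x3 uint8, red, green, blue; 480x640 float32, m along the optical axis (not along the pixel's ray), 0 where there is no reading.
- camera_model(name): a dict with "camera_matrix" (3x3 intrinsics, pixels), "world_from_camera" (4x4, takes a point from camera to world coordinates). Camera axes: x right, y up, looking along -z (the intrinsics and any distortion apply to the point x, -y, -z); pixel columns grow to the right and rows downward; lengths in m; the calibration is good to about 2 mm. A picture is of the moment at which its call begins. camera_model takes no time and is no camera call.
- finish_job(): hands the job in, once; it reports no verdict.
The state is a dict: "clock": time; "q": joint angles; "qd": joint speeds; "joint_torque": joint torques, N m; "tool_pos": TCP position; "eef_rot": TCP orientation; "contact_force": force on the tool from outside, world axes, zero at the start; "moment": the same for the moment, N m; "opening": opening from 0.0 (shut) to 1.0 (fully open).
Only numpy, scipy, OpenCV 4.12 (cv2) and the standard library are available. Lean on these libraries where they do the work, as an engineer would, in place of code of your own. Each camera call takes 0.05 s, during which the arm holds its last target. There are 200 camera calls.

TASK

Stand the blue sample carrier upright at the wide mouth of the aluminium dovetail way, brass stub leading, and slide its foot along the tapered way until it wedges tight and stays so by itself when let go. How deep it goes differs with the setting of the gib, so go by feel: it is tight enough once it takes a steady push of about 12 newtons, and it must never be driven with more than about 18. Leave the other things on the bench as they are.

Things in the scene. Friction and masses are not known exactly. Their poses are not given: they have to be found in the camera images.
- carrier: Loose sample carrier, 0.28 to 0.46 kg, upright on the bench: steel dovetail foot (60 mm long, 15 mm high), blue top plate and grip block, brass stub at the nose. Origin: underside, middle of the foot's length; x to the nose, z up. Foot at the underside: left flank (+y) straight at y +18 mm; right flank tapered 1:10, y -23 mm at the tail to -17 mm at the nose; both lean inward 25 degrees going up.
- carrier_grip (a point): Centre of the carrier's blue grip block, 41 mm above its underside, 5 mm behind its origin; axes as the carrier's. The block is 26 mm (x) by 22 mm (y) by 40 mm high, its top 61 mm above the underside; it stands on the top plate (60 x 22 mm, top 21 mm above the underside). It can be pinched across either way, or pushed on its rear face.
- carrier_stub (a point): Top of the brass stub (16 mm across, 8 mm high) near the carrier's nose, 20 mm ahead of the origin, 29 mm above the underside; the foot's nose face lies 10 mm further ahead. Axes as the carrier's.
- way: Fixed aluminium plate, 210 x 130 x 12 mm, carrying an open-topped dovetail channel whose floor is the plate's top, 12 mm above the bench. Origin: on the bench, below the wide mouth; x is the slide direction, z up. The channel runs from x 0 to 120 mm, narrowing; before it (x -85 to 0) the same floor is a bare landing. Walls overhang 25 degrees, up to 18 mm high: the foot enters only through the mouth.
- fence: Left wall (+y) of the way: straight, rigid, steel, its face at y +18 mm at the floor; origin and axes are those of the way. When the carrier's straight flank lies on it, the carrier's y in the way's frame is 0.
- gib_block: Fixed block at the right of the way holding the brass gib, the tapered right wall; origin and axes of the way. The gib's face at the floor runs nominally from y -25 mm at the mouth to -13 mm at x 120 mm (1:10), but it is set up to 2 mm in or out, unmeasured. Lying on the fence the carrier thus first touches it with its origin at x 30 to 70 mm. It yields sideways on a spring, 15 N per mm, up to 4 mm.
- way_end (a point): Middle of the channel's narrow end on its floor: 120 mm along x from the way's origin, 12 mm above the bench; axes as the way's. After first touch, the wedge force on the gib grows 1.5 N per mm of slide; oily metal (friction 0.24 to 0.36): the push needed is 1.2 to 1.6 times the wedge force; the wedge holds by itself. A carrier gripped off the fence loads the gib early and is loose when let go.
- weight: bystander: brass weight, 32 mm across, 45 mm high; origin at its underside
- dish: bystander: steel weighing dish, 60 mm across, 18 mm high; origin at its underside
- beaker: bystander: glass beaker, 66 mm across, 85 mm high; origin at its underside
- jar: bystander: amber jar, 60 mm across, 80 mm high; origin at its underside
- spatula: bystander: flat steel weighing spatula, 180 mm long, lying; origin at its underside
- spare: bystander: grey plastic holder, 70 x 34 x 44 mm, does not belong in this way; origin at its underside
Things that resemble listed ones, but are neither listed nor needed, are in the scene too. What is shaped like the carrier but purple or turquoise is not meant.

How it is judged:
On the way, in this order (a step that is already met when the one before it is completed fails the run):
1. the carrier's nose has entered the mouth of the way, its foot down on the way's floor (x of carrier in the frame of way between -0.02 and 0.1 m and y of carrier in the frame of way between -0.012 and 0.006 m and z of carrier in the frame of way below 0.016 m and angle between carrier's own z axis and vertical below 0.1 rad), for 0.1 s.
2. the carrier is wedged between fence and gib (wedge force on the gib above 5 N) further along the way (x of carrier in the frame of way above 0.025 m and contact force between gib_block and carrier above 5 N), for 0.3 s.
At the end, for the whole second after the job is handed in: The carrier stands in the channel nose leading, foot on its floor (within 3 mm), upright and in line with the way (within 0.06 rad), origin over 25 mm past the mouth, at rest, let go and wedged: the force between gib and carrier lies between 5 and 16 N (all of step 2 and z of carrier in the frame of way between 0.009 and 0.015 m and angle between the x axis of carrier and the x axis of way, either way round below 0.06 rad and angle between carrier's own z axis and vertical below 0.06 rad and contact force between gib_block and carrier below 16 N and linear speed of carrier below 0.005 m/s and x of way in the frame of carrier below -0.02 m); the robot touches nothing.
It fails at once if the carrier is jammed into the gib too hard (more than 16 N on the gib) (contact force between gib_block and carrier above 16 N).
It fails at once if a bystander is pushed more than 30 mm from its place (distance of any of weight, dish, beaker, jar, spatula, spare from where it was at the start of the episode above 0.03 m).
It also fails if it takes over 64 s, if anything falls off the work surface, if the arm or the gripper's body presses on something with over 40 N, if the wrist force passes 120 N, or if a joint passes its speed limit or range.

## Working session

There is one attempt and no reset: what is moved stays moved. The work goes in short steps, Python scripts to look and compute and a tool call to move; the robot and the scene stay as the last step left them, time stands still between calls to the robot, and variables do not carry over. Pictures are saved under pics/ and viewed, about 8 in all and at most 12, crops included, and the job is handed in when it is done.

Besides the shell and the picture viewer there is one more tool, called after "Emit:" by a JSON object that holds its "method" and its "body". apply_moves: Moves the arm, as the interface text tells. Its arguments: {"type":"object","properties":{"series":{"type":"array","items":{"type":"object","properties":{"x":{"type":"number"},"y":{"type":"number"},"z":{"type":"number"},"wx":{"type":"number"},"wy":{"type":"number"},"wz":{"type":"number"},"fingers":{"type":"number"}}}},"force":{"type":"number"}},"required":["series"]}

```bash
mkdir -p pics; ls; cat > h.py <<'E'
from plant import *
import numpy as np, cv2
def snap(n,f):
    p,d=snapshot(n); cv2.imwrite(f'pics/{f}.png',p[:,:,::-1]); np.save(f'pics/{f}.npy',d); return p,d
def p2w(n,d,u,v,z=None):
    c=camera_model(n);K=np.array(c['camera_matrix']);T=np.array(c['world_from_camera'])
    r=np.array([(u-K[0,2])/K[0,0],-(v-K[1,2])/K[1,1],-1.])
    if z is None:
        return T[:3,:3]@(r*d[int(v),int(u)])+T[:3,3]
    w=T[:3,:3]@r; return T[:3,3]+w*(z-T[2,3])/w[2]
E
python3 - <<'E'
from h import *
for n in('scene','top'):
    snap(n,n+'0'); c=camera_model(n); print({k:(np.round(v,3).tolist() if not isinstance(v,str) else v) for k,v in c.items()})
print(get_state())
E
```

```text
pics
{'camera_matrix': [[612.529, 0.0, 322.326], [0.0, 612.529, 250.984], [0.0, 0.0, 1.0]], 'world_from_camera': [[0.471, -0.564, 0.679, 1.494], [0.882, 0.282, -0.378, -0.472], [0.022, 0.777, 0.63, 0.883], [0.0, 0.0, 0.0, 1.0]]}
{'camera_matrix': [[606.918, 0.0, 322.258], [0.0, 606.918, 241.882], [0.0, 0.0, 1.0]], 'world_from_camera': [[0.018, 0.994, -0.111, 0.463], [-1.0, 0.02, 0.017, 0.016], [0.019, 0.111, 0.994, 1.526], [0.0, 0.0, 0.0, 1.0]]}
{'clock': 0.1, 'q': array([-1.20218959,  0.68986836, -0.1945528 ,  1.56625103,  0.15732053,
        0.90248791, -0.2150818 ]), 'qd': array([-0.00146987, -0.00083886, -0.00070682, -0.00355278, -0.00032651,
        0.00083722, -0.00047423]), 'joint_torque': array([-3.04750676e-03, -5.28507900e+01, -1.27169654e+00, -1.53838027e+01,
       -5.25736890e-02,  1.99051581e-03,  5.17613285e-05]), 'tool_pos': array([0.20520899, 0.5897498 , 0.23800795]), 'eef_rot': array([ 8.15002868e-01,  5.79456357e-01, -6.24750412e-04,  5.15184485e-04]), 'contact_force': array([-1.10526445,  0.3815748 ,  0.49260833]), 'moment': array([-0.08080261, -0.04049175,  0.02306068]), 'opening': 0.9991804372598838}
```

View pics/top0.png

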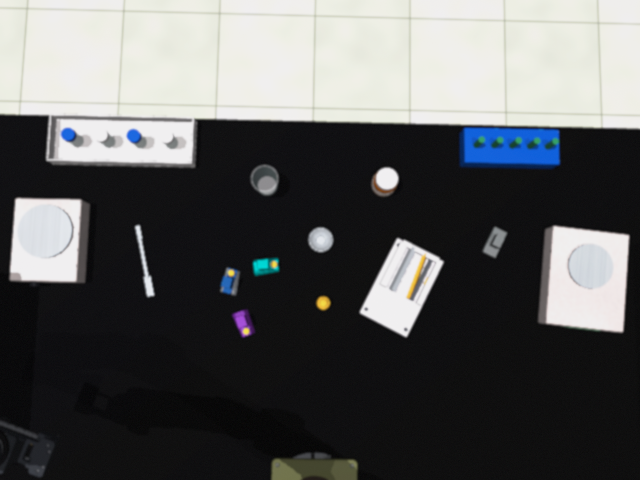

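View pics/scene0.png

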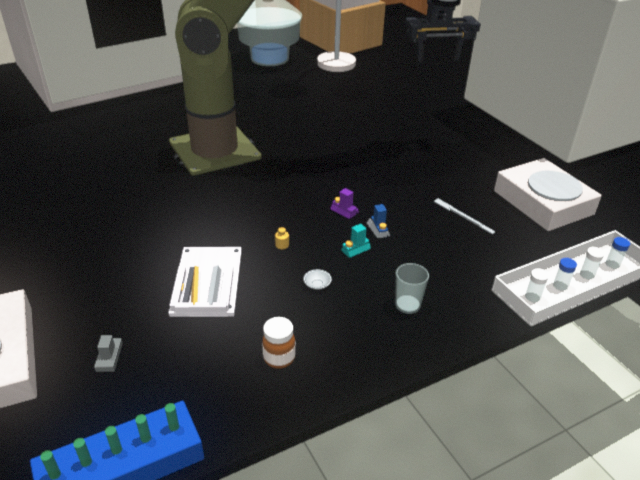

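The top view shows three carrier-shaped things: blue at (231,281), turquoise at (266,267) and purple at (244,323). Blue is the one meant. The way is at (402,287), with its channel towards the upper right. I'll confirm in enlarged crops.

```bash
python3 - <<'E'
from h import *
a=cv2.imread('pics/top0.png'); s=cv2.imread('pics/scene0.png')
A=cv2.resize(a[255:305,205:265],(480,400),interpolation=cv2.INTER_CUBIC)
B=cv2.resize(a[230:345,350:450],(320,368),interpolation=cv2.INTER_CUBIC)
C=cv2.resize(s[180:270,320:420],(400,360),interpolation=cv2.INTER_CUBIC)
o=np.zeros((400,800,3),np.uint8); o[:,:480]=A;o[:368,480:]=B
cv2.imwrite('pics/c1.png',o)
D=cv2.resize(s[235:330,160:255],(400,400),interpolation=cv2.INTER_CUBIC)
o=np.zeros((400,800,3),np.uint8);o[:360,:400]=C;o[:,400:]=D
cv2.imwrite('pics/c2.png',o)
E
```

```text
(no output)
```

View pics/c1.png

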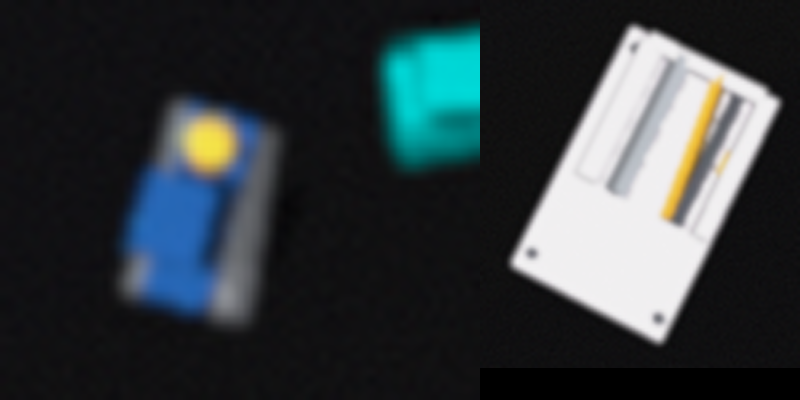

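View pics/c2.png

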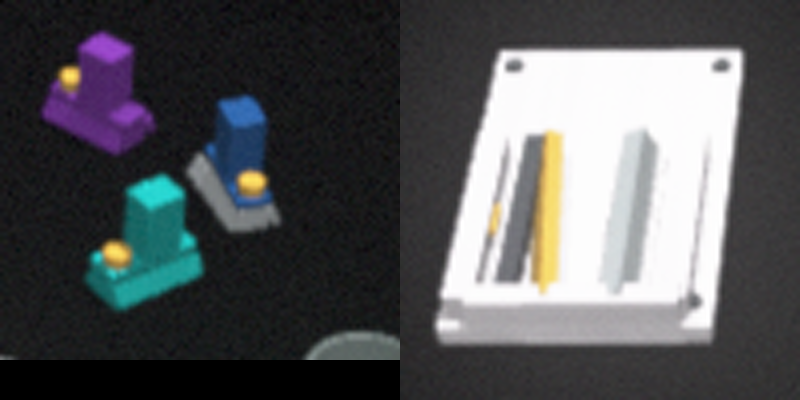

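```bash
python3 - <<'E'
from h import *
a=cv2.imread('pics/top0.png'); d=np.load('pics/top0.npy')
# plate mask
g=a.min(2); m=np.zeros_like(g); m[230:345,350:450]=(g[230:345,350:450]>110)
m=cv2.morphologyEx(m,cv2.MORPH_CLOSE,np.ones((9,9)))
c=max(cv2.findContours(m,0,2)[0],key=cv2.contourArea); r=cv2.minAreaRect(c); b=cv2.boxPoints(r)
print(r); P=[p2w('top',d,u,v,.012) for u,v in b]; print(np.round(P,4)); 
for i in range(4): e=P[(i+1)%4]-P[i]; print(np.linalg.norm(e),np.degrees(np.arctan2(e[1],e[0])))
# depth noise / heights
for u,v in [(380,310),(400,320),(300,330),(415,262),(231,281),(228,280)]: print(u,v,np.round(p2w('top',d,u,v),4))
o=cv2.resize(a[238:308,378:448],(600,600),interpolation=cv2.INTER_CUBIC); cv2.imwrite('pics/c3.png',o)
E
```

```text
((401.7913513183594, 286.4267578125), (54.17599868774414, 86.64944458007812), 26.939525604248047)
[[ 0.4575 -0.1013  0.012 ]
 [ 0.6526 -0.1982  0.012 ]
 [ 0.5929 -0.3201  0.012 ]
 [ 0.3993 -0.2217  0.012 ]]
0.2178148591643277 -26.40754759355567
0.13570368518794745 -116.09498814425419
0.2171900221247089 153.04750574828475
0.13364305123985984 64.18193328214947
380 310 [ 0.4653 -0.1563  0.0089]
400 320 [ 0.4415 -0.2056  0.014 ]
300 330 [ 0.4121  0.0419 -0.0053]
415 262 [ 0.5867 -0.2435  0.0096]
231 281 [0.5282 0.2094 0.0596]
228 280 [0.5306 0.2168 0.0585]
```

View pics/c3.png

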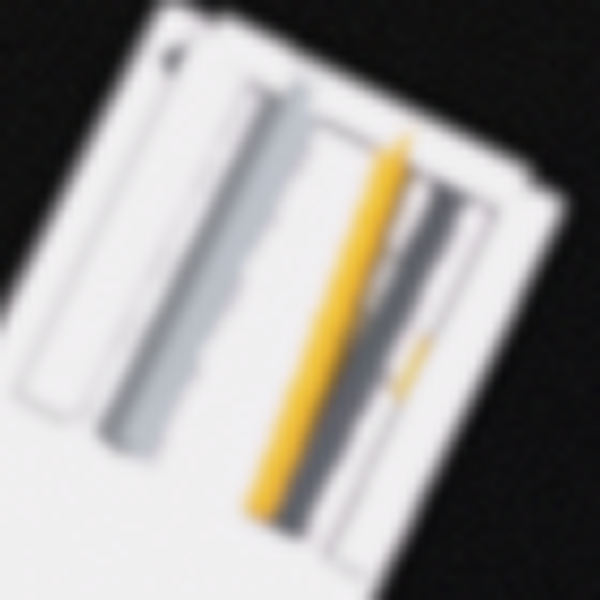

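```bash
python3 - <<'E'
from h import *
d=np.load('pics/top0.npy')
def w(u,v,z): return p2w('top',d,378+u/8.571,238+v/8.571,z)[:2]
fm,fe,gm,ge=w(155,460,.03),w(310,90,.03),w(245,510,.03),w(378,145,.03)
for n,p,q in(('fence',fm,fe),('gib',gm,ge)):
    e=q-p; print(n,p,q,np.linalg.norm(e),np.degrees(np.arctan2(e[1],e[0])))
# carrier
for n in('top','scene'):
    a=cv2.imread(f'pics/{n}0.png'); d=np.load(f'pics/{n}0.npy'); h=cv2.cvtColor(a,cv2.COLOR_BGR2HSV)
    x0,x1,y0,y1=(210,250,262,302) if n=='top' else (365,393,200,238)
    st=[];bl=[]
    for v in range(y0,y1):
        for u in range(x0,x1):
            H,S,V=h[v,u]
            if 18<H<35 and S>110 and V>110: st.append((u,v))
            if d[v,u]>0:
                p=p2w(n,d,u,v)
                if p[2]>.053: bl.append((u,v))
    st=np.array(st);bl=np.array(bl)
    s=p2w(n,d,*st.mean(0),z=.029); b=p2w(n,d,*bl.mean(0),z=.061)
    W=np.array([p2w(n,d,u,v,z=.061)[:2] for u,v in bl],np.float32)
    e=(s-b)[:2]; print(n,len(st),len(bl),'stub',s,'block',b,np.linalg.norm(e),np.degrees(np.arctan2(e[1],e[0])),cv2.minAreaRect(W*1000))
# foot outline top
d=np.load('pics/top0.npy')
for u,v in[(283,128),(252,328),(120,298),(172,95)]: print(p2w('top',d,205+u/8,255+v/8,.0 if u>200 else .015))
E
```

```text
fence [ 0.51085916 -0.19329792] [ 0.61867098 -0.23789863] 0.11667309877325968 -22.474404528315265
gib [ 0.49700838 -0.2192755 ] [ 0.60304278 -0.25766887] 0.11277120637183727 -19.904517898216966
top 25 100 stub [0.55025235 0.2142264  0.029     ] block [0.5266205  0.21934574 0.061     ] 0.024179993302268363 -12.223064121099563 ((526.8546142578125, 219.34140014648438), (22.768692016601562, 25.48236656188965), 77.9998550415039)
scene 35 105 stub [0.55232402 0.21278739 0.029     ] block [0.53317195 0.21215991 0.061     ] 0.019162344079474786 1.8765040209278738 ((556.9046630859375, 189.09820556640625), (31.119552612304688, 120.2291488647461), 43.90925979614258)
[0.55640622 0.19462733 0.        ]
[0.49371193 0.20224406 0.        ]
[0.50191386 0.24145758 0.015     ]
[0.56510037 0.22763104 0.015     ]
```

```bash
cat > ortho.py <<'E'
from h import *
def ortho(n,img,o,yaw,z,xr,yr,s):
    c=camera_model(n);K=np.array(c['camera_matrix']);T=np.linalg.inv(np.array(c['world_from_camera']))
    xs=np.arange(xr[0],xr[1],1/s)/1000; ys=np.arange(yr[1],yr[0],-1/s)/1000
    X,Y=np.meshgrid(xs,ys); C,S=np.cos(yaw),np.sin(yaw)
    W=np.stack([o[0]+C*X-S*Y,o[1]+S*X+C*Y,0*X+z],-1)
    P=W@T[:3,:3].T+T[:3,3]
    u=K[0,0]*P[...,0]/-P[...,2]+K[0,2]; v=K[1,1]*P[...,1]/P[...,2]+K[1,2]
    return cv2.remap(img,u.astype(np.float32),v.astype(np.float32),cv2.INTER_CUBIC)
E
python3 - <<'E'
from ortho import *
yaw=np.radians(-26.3); C=np.array([.5256,-.2103]); ax=np.array([np.cos(yaw),np.sin(yaw)]); 
o=C-.020*ax; print('o',o)
d=np.load('pics/top0.npy')
for nm,u,v in(('fence',232,275),('gib',311,330)):
    p=p2w('top',d,378+u/8.571,238+v/8.571,.03)[:2]-o; print(nm,p@ax,p@[-ax[1],ax[0]])
out=[]
for n in('top','scene'):
    a=cv2.imread(f'pics/{n}0.png')
    r=[]
    for z in(.03,.012):
        im=ortho(n,a,o,yaw,z,(-95,135),(-75,75),1.7)
        for x in(-85,0,120): cv2.line(im,(int((x+95)*1.7),0),(int((x+95)*1.7),12),(0,0,255),1)
        for y in(-50,0,50): cv2.line(im,(0,int((75-y)*1.7)),(12,int((75-y)*1.7)),(0,0,255),1)
        r.append(im)
    out.append(np.hstack(r))
cv2.imwrite('pics/c4.png',np.vstack(out))
E
```

```text
o [ 0.50767027 -0.20143858]
fence 0.057144747849517424 0.012715102795780552
gib 0.05343415138792275 -0.014651401563811846
```

View pics/c4.png

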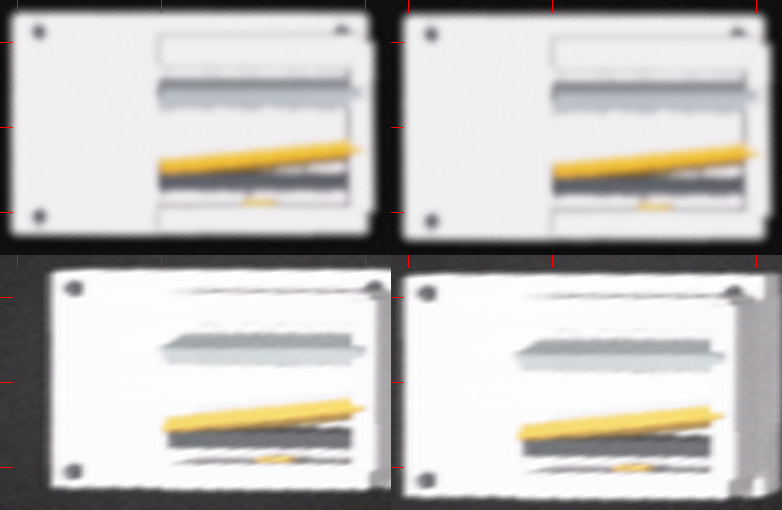

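```bash
cat > go.py <<'E'
# python3 go.py x y z jawyaw_deg : remaining move in tool axes and move units
import sys; from h import *
from scipy.spatial.transform import Rotation as R
t=np.array([float(a) for a in sys.argv[1:4]]); s=get_state(); r=R.from_quat(s['eef_rot'])
yw=np.radians(float(sys.argv[4])); m=np.array([[np.cos(yw),np.sin(yw),0],[np.sin(yw),-np.cos(yw),0],[0,0,-1]]).T
rv=(r.inv()*R.from_matrix(m)).as_rotvec()/np.pi
print('t',s['clock'],'pos',s['tool_pos'].round(4),'jaw',np.degrees(np.arctan2(*r.as_matrix()[1::-1,0])).round(2),'F',s['contact_force'].round(2),'op',round(s['opening'],3))
print('shift cur axes',(r.inv().apply(t-s['tool_pos'])/.8).round(4),'turn',rv.round(4),'shift tgt axes',(m.T@(t-s['tool_pos'])/.8).round(4))
E
python3 go.py .5275 .2188 .12 77.8
```

```text
t 0.1 pos [0.2052 0.5897 0.238 ] jaw 70.82 F [-1.11  0.38  0.49] op 0.999
shift cur axes [-0.3054  0.5328  0.1481] turn [ 0.      0.0005 -0.0388] shift tgt axes [-0.3681  0.4918  0.1475]
```

Emit:
{"method": "apply_moves", "body": {"series": [{"wz":-0.039,"fingers":0.0},{"x":-0.046,"y":0.0615},{"x":-0.046,"y":0.0615},{"x":-0.046,"y":0.0615},{"x":-0.046,"y":0.0615},{"x":-0.046,"y":0.0615},{"x":-0.046,"y":0.0615},{"x":-0.046,"y":0.0615}], "force": 20}}

```text
schema error: expected keys x, y, z, wx, wy, wz, fingers
```

```bash
python3 go.py .5275 .2188 .12 77.8
```

```text
t 0.1 pos [0.2052 0.5897 0.238 ] jaw 70.82 F [-1.11  0.38  0.49] op 0.999
shift cur axes [-0.3054  0.5328  0.1481] turn [ 0.      0.0005 -0.0388] shift tgt axes [-0.3681  0.4918  0.1475]
```

All keys are needed in each row.

Emit:
{"method": "apply_moves", "body": {"series": [{"x":0,"y":0,"z":0,"wx":0,"wy":0,"wz":-0.039,"fingers":0},{"x":-0.046,"y":0.0615,"z":0,"wx":0,"wy":0,"wz":0,"fingers":0},{"x":-0.046,"y":0.0615,"z":0,"wx":0,"wy":0,"wz":0,"fingers":0},{"x":-0.046,"y":0.0615,"z":0,"wx":0,"wy":0,"wz":0,"fingers":0},{"x":-0.046,"y":0.0615,"z":0,"wx":0,"wy":0,"wz":0,"fingers":0},{"x":-0.046,"y":0.0615,"z":0,"wx":0,"wy":0,"wz":0,"fingers":0},{"x":-0.046,"y":0.0615,"z":0,"wx":0,"wy":0,"wz":0,"fingers":0},{"x":-0.046,"y":0.0615,"z":0,"wx":0,"wy":0,"wz":0,"fingers":0}], "force": 20}}

```text
clock: 1.1
tool_pos: [0.4906, 0.2652, 0.2343]
eef_rot: [0.773, 0.635, -0.003, -0.001]
contact_force: [1.0, -0.4, -0.5]
opening: 0.502
```

```bash
python3 go.py .5275 .2188 .12 77.8
```

```text
t 1.1 pos [0.4906 0.2652 0.2343] jaw 78.8 F [ 1.03 -0.44 -0.47] op 0.502
shift cur axes [-0.0475  0.0572  0.1427] turn [-0.0016  0.0008  0.0056] shift tgt axes [-0.0469  0.0573  0.1429]
```

Emit:
{"method": "apply_moves", "body": {"series": [{"x":-0.047,"y":0.057,"z":0,"wx":-0.0016,"wy":0.0008,"wz":0.0056,"fingers":0},{"x":0,"y":0,"z":0.07,"wx":0,"wy":0,"wz":0,"fingers":0},{"x":0,"y":0,"z":0.065,"wx":0,"wy":0,"wz":0,"fingers":0},{"x":0,"y":0,"z":0,"wx":0,"wy":0,"wz":0,"fingers":0}]}}

```text
clock: 1.6
tool_pos: [0.535, 0.2094, 0.1234]
eef_rot: [0.783, 0.622, 0.001, 0.002]
contact_force: [-0.5, 0.5, -0.1]
opening: 0.496
```

```bash
python3 go.py .5275 .2188 .027 77.8
```

```text
t 1.6 pos [0.535  0.2094 0.1234] jaw 76.94 F [-0.45  0.51 -0.09] op 0.496
shift cur axes [ 0.0095 -0.0124  0.1204] turn [ 0.0014  0.0007 -0.0048] shift tgt axes [ 0.0095 -0.0117  0.1205]
```

Emit:
{"method": "apply_moves", "body": {"series": [{"x":0.0095,"y":-0.012,"z":0.03,"wx":0.0014,"wy":0.0007,"wz":-0.0048,"fingers":0},{"x":0,"y":0,"z":0.02,"wx":0,"wy":0,"wz":0,"fingers":0},{"x":0,"y":0,"z":0,"wx":0,"wy":0,"wz":0,"fingers":0},{"x":0,"y":0,"z":0,"wx":0,"wy":0,"wz":0,"fingers":0}]}}

```text
clock: 2.1
tool_pos: [0.5311, 0.2213, 0.088]
eef_rot: [0.778, 0.628, 0.004, 0.001]
contact_force: [0.1, -0.3, 1.2]
opening: 0.503
```

```bash
python3 go.py .5275 .2188 .027 77.8
```

```text
t 2.1 pos [0.5311 0.2213 0.088 ] jaw 77.83 F [ 0.15 -0.32  1.16] op 0.503
shift cur axes [-0.0044 -0.0042  0.0762] turn [ 0.0023 -0.0017  0.0002] shift tgt axes [-0.004  -0.0037  0.0762]
```

Emit:
{"method": "apply_moves", "body": {"series": [{"x":-0.004,"y":-0.004,"z":0.03,"wx":0.0023,"wy":-0.0017,"wz":0,"fingers":0},{"x":0,"y":0,"z":0.02,"wx":0,"wy":0,"wz":0,"fingers":0},{"x":0,"y":0,"z":0.015,"wx":0,"wy":0,"wz":0,"fingers":0},{"x":0,"y":0,"z":0,"wx":0,"wy":0,"wz":0,"fingers":0},{"x":0,"y":0,"z":0,"wx":0,"wy":0,"wz":0,"fingers":0}]}}

```text
clock: 2.72
tool_pos: [0.5313, 0.2199, 0.0382]
eef_rot: [0.779, 0.628, 0.004, 0.001]
contact_force: [-0.9, -0.0, 0.5]
opening: 0.506
```

```bash
python3 go.py .5275 .2188 .027 77.8
```

```text
t 2.725 pos [0.5313 0.2199 0.0382] jaw 77.75 F [-0.9  -0.02  0.47] op 0.506
shift cur axes [-0.0024 -0.0044  0.0139] turn [ 0.0021 -0.0015 -0.0003] shift tgt axes [-0.0023 -0.0044  0.0139]
```

Emit:
{"method": "apply_moves", "body": {"series": [{"x":-0.003,"y":-0.007,"z":0.012,"wx":0.003,"wy":-0.002,"wz":0,"fingers":0},{"x":0,"y":-0.004,"z":0.004,"wx":0.003,"wy":-0.002,"wz":0,"fingers":0},{"x":0,"y":0,"z":0,"wx":0,"wy":0,"wz":0,"fingers":0}]}}

```text
clock: 3.1
tool_pos: [0.5219, 0.2197, 0.0252]
eef_rot: [0.778, 0.628, -0.007, -0.002]
contact_force: [0.4, 0.1, -0.4]
opening: 0.5
```

```bash
python3 go.py .5275 .2188 .027 77.8; python3 -c "
from h import *
a,_=snap('scene','s1'); b,_=snap('top','t1')
A=cv2.resize(a[110:260,290:490],(400,300),interpolation=2);B=cv2.resize(b[230:340,170:317],(400,300),interpolation=2)
cv2.imwrite('pics/c5.png',np.hstack([A,B])[:,:,::-1])"
```

```text
t 3.1 pos [0.5219 0.2197 0.0252] jaw 77.75 F [ 0.41  0.06 -0.36] op 0.5
shift cur axes [ 0.0004  0.007  -0.0024] turn [-0.0041  0.0025 -0.0003] shift tgt axes [ 0.0004  0.007  -0.0023]
```

View pics/c5.png

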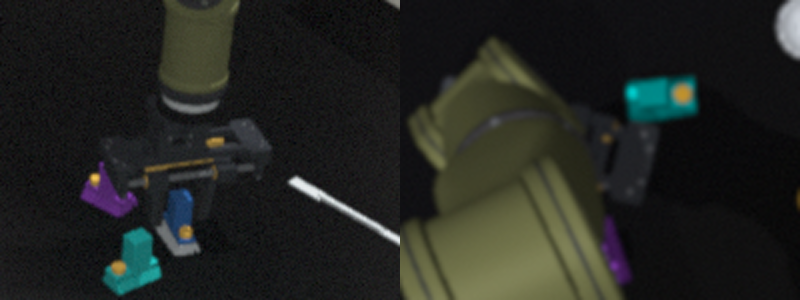

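Emit:
{"method": "apply_moves", "body": {"series": [{"x":0,"y":0.005,"z":0,"wx":-0.003,"wy":0.002,"wz":0,"fingers":0},{"x":0,"y":0,"z":0,"wx":0,"wy":0,"wz":0,"fingers":0},{"x":0,"y":0,"z":0,"wx":0,"wy":0,"wz":0,"fingers":0}]}}

```text
clock: 3.58
tool_pos: [0.5268, 0.2185, 0.0257]
eef_rot: [0.779, 0.627, -0.001, -0.0]
contact_force: [-0.1, 0.5, 0.0]
opening: 0.501
```

```bash
python3 go.py .5275 .2188 .027 77.8
```

```text
t 3.575 pos [0.5268 0.2185 0.0257] jaw 77.72 F [-0.14  0.48  0.02] op 0.501
shift cur axes [ 0.0005  0.0008 -0.0016] turn [-0.0004  0.0002 -0.0005] shift tgt axes [ 0.0005  0.0008 -0.0016]
```

Aligned; now I'll close and lift.

Emit:
{"method": "apply_moves", "body": {"series": [{"x":0,"y":0,"z":0,"wx":0,"wy":0,"wz":0,"fingers":-1},{"x":0,"y":0,"z":0,"wx":0,"wy":0,"wz":0,"fingers":-1},{"x":0,"y":0,"z":0,"wx":0,"wy":0,"wz":0,"fingers":-1},{"x":0,"y":0,"z":0,"wx":0,"wy":0,"wz":0,"fingers":-1},{"x":0,"y":0,"z":0,"wx":0,"wy":0,"wz":0,"fingers":-1},{"x":0,"y":0,"z":0,"wx":0,"wy":0,"wz":0,"fingers":-1}], "force": 25}}

```text
clock: 4.32
tool_pos: [0.527, 0.2191, 0.0259]
eef_rot: [0.779, 0.628, -0.0, -0.0]
contact_force: [0.1, 0.6, 0.3]
opening: 0.25
```

```bash
python3 go.py .5268 .2188 .15 77.8
```

```text
t 4.325 pos [0.527  0.2191 0.0259] jaw 77.74 F [0.11 0.55 0.32] op 0.25
shift cur axes [-0.0004 -0.0004 -0.1551] turn [-0.0003 -0.0001 -0.0004] shift tgt axes [-0.0004 -0.0002 -0.1551]
```

Emit:
{"method": "apply_moves", "body": {"series": [{"x":0,"y":0,"z":-0.05,"wx":0,"wy":0,"wz":0,"fingers":-1},{"x":0,"y":0,"z":-0.05,"wx":0,"wy":0,"wz":0,"fingers":-1},{"x":0,"y":0,"z":-0.05,"wx":0,"wy":0,"wz":0.02,"fingers":-1},{"x":0,"y":0,"z":0,"wx":0,"wy":0,"wz":0.03,"fingers":-1},{"x":0,"y":0,"z":0,"wx":0,"wy":0,"wz":0.028,"fingers":-1},{"x":0,"y":0,"z":0,"wx":0,"wy":0,"wz":0,"fingers":-1}]}}

```text
clock: 5.08
tool_pos: [0.5234, 0.2159, 0.1461]
eef_rot: [0.851, 0.525, -0.006, -0.0]
contact_force: [-0.2, -0.1, -3.4]
opening: 0.245
```

```bash
python3 go.py .4727 -.1864 .15 63.7
```

```text
t 5.075 pos [0.5234 0.2159 0.1461] jaw 63.29 F [-0.23 -0.06 -3.39] op 0.245
shift cur axes [-0.4777  0.1695 -0.0014] turn [-0.0022  0.0031 -0.0023] shift tgt axes [-0.4789  0.166  -0.0049]
```

Lifted (3.4 N of weight felt). Next I'll carry it across to the way.

Emit:
{"method": "apply_moves", "body": {"series": [{"x":-0.06,"y":0.021,"z":0,"wx":-0.002,"wy":0.003,"wz":-0.002,"fingers":-1},{"x":-0.06,"y":0.021,"z":0,"wx":0,"wy":0,"wz":0,"fingers":-1},{"x":-0.06,"y":0.021,"z":0,"wx":0,"wy":0,"wz":0,"fingers":-1},{"x":-0.06,"y":0.021,"z":0,"wx":0,"wy":0,"wz":0,"fingers":-1},{"x":-0.06,"y":0.021,"z":0,"wx":0,"wy":0,"wz":0,"fingers":-1},{"x":-0.06,"y":0.021,"z":0,"wx":0,"wy":0,"wz":0,"fingers":-1},{"x":-0.04,"y":0.015,"z":0,"wx":0,"wy":0,"wz":0,"fingers":-1},{"x":0,"y":0,"z":0,"wx":0,"wy":0,"wz":0,"fingers":-1}]}}

```text
clock: 6.08
tool_pos: [0.4803, -0.1311, 0.1416]
eef_rot: [0.845, 0.534, -0.003, -0.003]
contact_force: [0.1, -0.4, -3.3]
opening: 0.248
```

```bash
python3 go.py .4727 -.1864 .10 63.7
```

```text
t 6.075 pos [ 0.4803 -0.1311  0.1416] jaw 64.62 F [ 0.07 -0.36 -3.27] op 0.248
shift cur axes [-0.0664  0.0215  0.0521] turn [-0.0026  0.0009  0.0051] shift tgt axes [-0.0662  0.0221  0.052 ]
```

Emit:
{"method": "apply_moves", "body": {"series": [{"x":-0.035,"y":0.011,"z":0,"wx":-0.0026,"wy":0.001,"wz":0.005,"fingers":-1},{"x":-0.03,"y":0.01,"z":0.025,"wx":0,"wy":0,"wz":0,"fingers":-1},{"x":0,"y":0,"z":0.025,"wx":0,"wy":0,"wz":0,"fingers":-1},{"x":0,"y":0,"z":0,"wx":0,"wy":0,"wz":0,"fingers":-1},{"x":0,"y":0,"z":0,"wx":0,"wy":0,"wz":0,"fingers":-1}]}}

```text
clock: 6.7
tool_pos: [0.4736, -0.1821, 0.1002]
eef_rot: [0.846, 0.532, 0.001, -0.002]
contact_force: [0.1, -0.9, -4.1]
opening: 0.247
```

```bash
python3 go.py .4727 -.1864 .045 63.7; python3 -c "
from h import *
a,_=snap('scene','s2'); b,_=snap('top','t2')
A=cv2.resize(a[180:330,140:340],(400,300),interpolation=2);B=cv2.resize(b[230:350,320:480],(400,300),interpolation=2)
cv2.imwrite('pics/c6.png',np.hstack([A,B])[:,:,::-1])"
```

```text
t 6.7 pos [ 0.4736 -0.1821  0.1002] jaw 64.34 F [ 0.07 -0.95 -4.06] op 0.247
shift cur axes [-0.0055  0.0014  0.0689] turn [-0.0005 -0.0012  0.0035] shift tgt axes [-0.0053  0.0013  0.069 ]
```

View pics/c6.png

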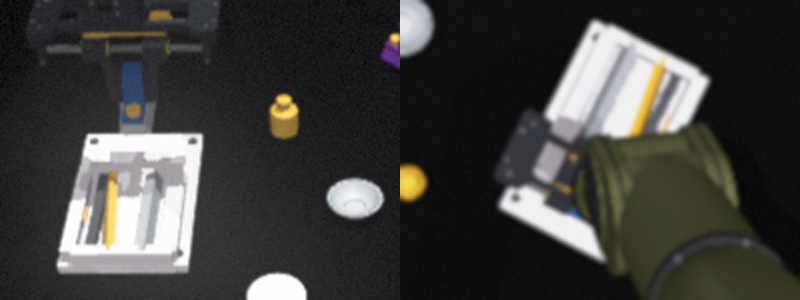

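Scene crop: the carrier is held above the landing with its stub at (135,110), pointing at the mouth between gib and fence. I'll lower it.

Emit:
{"method": "apply_moves", "body": {"series": [{"x":-0.006,"y":0.001,"z":0.03,"wx":0,"wy":0,"wz":0.003,"fingers":-1},{"x":0,"y":0,"z":0.02,"wx":0,"wy":0,"wz":0,"fingers":-1},{"x":0,"y":0,"z":0.01,"wx":0,"wy":0,"wz":0,"fingers":-1},{"x":0,"y":0,"z":0,"wx":0,"wy":0,"wz":0,"fingers":-1},{"x":0,"y":0,"z":0,"wx":0,"wy":0,"wz":0,"fingers":-1}]}}

```text
clock: 7.42
tool_pos: [0.4759, -0.1856, 0.0546]
eef_rot: [0.848, 0.53, 0.004, 0.001]
contact_force: [0.1, 0.9, -2.9]
opening: 0.249
```

```bash
python3 go.py .4727 -.1864 .038 63.7
```

```text
t 7.425 pos [ 0.4759 -0.1856  0.0546] jaw 63.97 F [ 0.15  0.94 -2.85] op 0.249
shift cur axes [-0.0027 -0.0033  0.0207] turn [ 0.0019 -0.002   0.0015] shift tgt axes [-0.0026 -0.0032  0.0207]
```

Emit:
{"method": "apply_moves", "body": {"series": [{"x":-0.0025,"y":-0.0035,"z":0.009,"wx":0.002,"wy":-0.002,"wz":0.0015,"fingers":-1},{"x":0,"y":0,"z":0.006,"wx":0,"wy":0,"wz":0,"fingers":-1},{"x":0,"y":0,"z":0,"wx":0,"wy":0,"wz":0,"fingers":-1},{"x":0,"y":0,"z":0,"wx":0,"wy":0,"wz":0,"fingers":-1}]}}

```text
clock: 7.92
tool_pos: [0.4729, -0.1864, 0.0425]
eef_rot: [0.85, 0.528, 0.0, 0.0]
contact_force: [-0.8, 1.2, -2.9]
opening: 0.245
```

```bash
python3 go.py .4727 -.1864 .038 63.7
```

```text
t 7.925 pos [ 0.4729 -0.1864  0.0425] jaw 63.68 F [-0.75  1.19 -2.95] op 0.245
shift cur axes [-0.0001 -0.0002  0.0057] turn [ 0.0002  0.     -0.0001] shift tgt axes [-0.0001 -0.0002  0.0057]
```

Emit:
{"method": "apply_moves", "body": {"series": [{"x":0,"y":0,"z":0.0045,"wx":0,"wy":0,"wz":0,"fingers":-1},{"x":0,"y":0,"z":0.0015,"wx":0,"wy":0,"wz":0,"fingers":-1},{"x":0,"y":0,"z":0,"wx":0,"wy":0,"wz":0,"fingers":-1}]}}

```text
clock: 8.3
tool_pos: [0.4731, -0.1864, 0.0378]
eef_rot: [0.85, 0.527, 0.0, 0.001]
contact_force: [-0.5, -0.1, -1.4]
opening: 0.25
```

```bash
python3 go.py .4727 -.1864 .038 63.7
```

```text
t 8.3 pos [ 0.4731 -0.1864  0.0378] jaw 63.67 F [-0.51 -0.09 -1.37] op 0.25
shift cur axes [-0.0002 -0.0004 -0.0002] turn [ 0.0004 -0.     -0.0002] shift tgt axes [-0.0002 -0.0004 -0.0002]
```

Emit:
{"method": "apply_moves", "body": {"series": [{"x":0,"y":0.006,"z":0.001,"wx":0,"wy":0,"wz":0,"fingers":-1},{"x":0,"y":0.006,"z":0,"wx":0,"wy":0,"wz":0,"fingers":-1},{"x":0,"y":0.004,"z":0,"wx":0,"wy":0,"wz":0,"fingers":-1},{"x":0,"y":0,"z":0,"wx":0,"wy":0,"wz":0,"fingers":-1}]}}

```text
clock: 8.8
tool_pos: [0.484, -0.192, 0.0378]
eef_rot: [0.85, 0.528, -0.0, -0.0]
contact_force: [-0.1, 0.6, -3.1]
opening: 0.247
```

```bash
cat > w.py <<'E'
from h import *
s=get_state(); o=np.array([.5077,-.2014,.012]);y=np.radians(-26.3);A=np.array([[np.cos(y),np.sin(y),0],[-np.sin(y),np.cos(y),0],[0,0,1]])
from scipy.spatial.transform import Rotation as R
m=R.from_quat(s['eef_rot']).as_matrix()
print('t %.2f'%s['clock'],'way mm',(A@(s['tool_pos']-o)*1e3).round(1),'F way',(A@s['contact_force']).round(2),'M',(A@s['moment']).round(2),'jaw',np.degrees(np.arctan2(m[1,0],m[0,0])).round(2),'tilt',m[:2,2].round(4),'op',round(s['opening'],3))
E
python3 w.py
```

```text
t 8.80 way mm [-25.4  -2.   25.8] F way [-0.34  0.48 -3.1 ] M [-0.03 -0.07  0.  ] jaw 63.68 tilt [-0.0008 -0.0004] op 0.247
```

Emit:
{"method": "apply_moves", "body": {"series": [{"x":0,"y":0.008,"z":0.0015,"wx":0,"wy":0,"wz":0,"fingers":-1},{"x":0,"y":0.008,"z":0.001,"wx":0,"wy":0,"wz":0,"fingers":-1},{"x":0,"y":0.004,"z":0.001,"wx":0,"wy":0,"wz":0,"fingers":-1},{"x":0,"y":0,"z":0.001,"wx":0,"wy":0,"wz":0,"fingers":-1}]}}

```text
clock: 9.3
tool_pos: [0.4933, -0.197, 0.0376]
eef_rot: [0.849, 0.528, -0.004, -0.003]
contact_force: [0.1, 0.4, 4.4]
opening: 0.247
```

```bash
python3 w.py
```

```text
t 9.30 way mm [-14.9  -2.4  25.6] F way [-0.11  0.4   4.41] M [-0.    0.06 -0.04] jaw 63.77 tilt [-0.0105  0.0004] op 0.247
```

Emit:
{"method": "apply_moves", "body": {"series": [{"x":0,"y":0.008,"z":0,"wx":0,"wy":0,"wz":0,"fingers":-1},{"x":0,"y":0.008,"z":0,"wx":0,"wy":0,"wz":0,"fingers":-1},{"x":0,"y":0.008,"z":0,"wx":0,"wy":0,"wz":0,"fingers":-1},{"x":0,"y":0,"z":0,"wx":0,"wy":0,"wz":0,"fingers":-1}]}}

```text
clock: 9.8
tool_pos: [0.5115, -0.2061, 0.0377]
eef_rot: [0.849, 0.528, -0.004, -0.003]
contact_force: [0.8, -1.1, -1.5]
opening: 0.251
```

```bash
python3 w.py;python3 go.py .5 -.2 .0376 63.7
```

```text
t 9.80 way mm [ 5.5 -2.6 25.7] F way [ 1.21 -0.59 -1.46] M [ 0.   -0.29 -0.  ] jaw 63.76 tilt [-0.0104  0.0002] op 0.251
t 9.8 pos [ 0.5115 -0.2061  0.0377] jaw 63.76 F [ 0.82 -1.07 -1.46] op 0.251
shift cur axes [ 0.0005 -0.0162  0.0003] turn [-0.003   0.0014  0.0004] shift tgt axes [ 0.0005 -0.0162  0.0002]
```

Emit:
{"method": "apply_moves", "body": {"series": [{"x":0.002,"y":0,"z":0,"wx":-0.003,"wy":0.0015,"wz":0,"fingers":-1},{"x":0.002,"y":0,"z":0,"wx":0,"wy":0,"wz":0,"fingers":-1},{"x":0.001,"y":0,"z":0,"wx":0,"wy":0,"wz":0,"fingers":-1}]}}

```text
clock: 10.18
tool_pos: [0.5122, -0.2047, 0.0377]
eef_rot: [0.85, 0.527, -0.001, 0.001]
contact_force: [-1.4, -3.5, 0.1]
opening: 0.246
```

```bash
python3 w.py
```

```text
t 10.18 way mm [ 5.6 -1.  25.7] F way [ 0.25 -3.77  0.14] M [-0.6  -0.02  0.  ] jaw 63.66 tilt [-0.001  -0.0027] op 0.246
```

Emit:
{"method": "apply_moves", "body": {"series": [{"x":0,"y":0,"z":0,"wx":0,"wy":0,"wz":0,"fingers":0},{"x":0,"y":0,"z":0,"wx":0,"wy":0,"wz":0,"fingers":0},{"x":0,"y":0,"z":0,"wx":0,"wy":0,"wz":0,"fingers":0},{"x":0,"y":0,"z":-0.02,"wx":0,"wy":0,"wz":0,"fingers":0},{"x":0,"y":0,"z":-0.04,"wx":0,"wy":0,"wz":0,"fingers":0},{"x":0,"y":0,"z":-0.02,"wx":0,"wy":0,"wz":0,"fingers":0},{"x":0,"y":0,"z":0,"wx":0,"wy":0,"wz":0,"fingers":0}]}}

```text
clock: 11.05
tool_pos: [0.514, -0.2021, 0.1063]
eef_rot: [0.849, 0.528, 0.001, 0.001]
contact_force: [-0.4, -0.1, -0.1]
opening: 0.5
```

```bash
python3 w.py
```

```text
t 11.05 way mm [ 5.9  2.2 94.3] F way [-0.31 -0.32 -0.13] M [ 0.   -0.01 -0.  ] jaw 63.81 tilt [ 0.0028 -0.0002] op 0.5
```

Emit:
{"method": "apply_moves", "body": {"series": [{"x":-0.004,"y":-0.025,"z":0,"wx":0,"wy":0,"wz":0,"fingers":-1},{"x":0,"y":-0.022,"z":0,"wx":0,"wy":0,"wz":0,"fingers":-1},{"x":0,"y":0,"z":0,"wx":0,"wy":0,"wz":0,"fingers":-1},{"x":0,"y":0,"z":0.03,"wx":0,"wy":0,"wz":0,"fingers":-1},{"x":0,"y":0,"z":0.03,"wx":0,"wy":0,"wz":0,"fingers":-1},{"x":0,"y":0,"z":0.012,"wx":0,"wy":0,"wz":0,"fingers":-1},{"x":0,"y":0,"z":0,"wx":0,"wy":0,"wz":0,"fingers":-1},{"x":0,"y":0,"z":0,"wx":0,"wy":0,"wz":0,"fingers":-1}]}}

```text
clock: 12.05
tool_pos: [0.4828, -0.1895, 0.0477]
eef_rot: [0.849, 0.528, 0.004, 0.003]
contact_force: [0.3, -0.4, 0.0]
opening: 0.001
```

```bash
python3 w.py;python3 go.py .48 -.188 .041 63.7;  python3 -c "
from h import *
a,_=snap('scene','s3')
cv2.imwrite('pics/c7.png',cv2.resize(a[190:330,140:340],(800,560),interpolation=2)[:,:,::-1])"
```

```text
t 12.05 way mm [-27.6  -0.4  35.7] F way [ 0.48 -0.19  0.01] M [-0.    0.05  0.03] jaw 63.79 tilt [ 0.0094 -0.0016] op 0.001
t 12.05 pos [ 0.4828 -0.1895  0.0477] jaw 63.79 F [ 0.34 -0.39  0.01] op 0.001
shift cur axes [ 0.0001 -0.0041  0.0084] turn [ 0.0029 -0.0009  0.0005] shift tgt axes [ 0.0002 -0.004   0.0084]
```

View pics/c7.png

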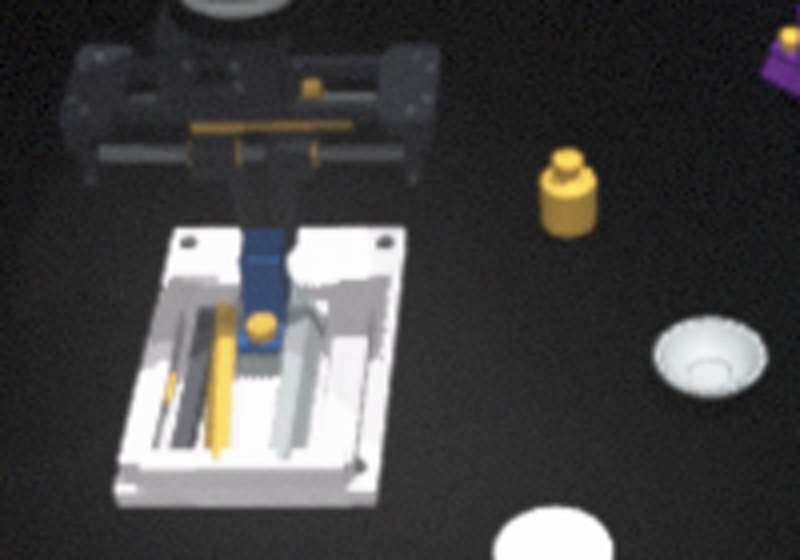

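The carrier stands free between gib and fence, with its stub at (262,325). The shut fingers are behind the block. I'll lower a little and start pushing gently.

Emit:
{"method": "apply_moves", "body": {"series": [{"x":0,"y":0,"z":0.008,"wx":0.003,"wy":-0.001,"wz":0,"fingers":-1},{"x":0,"y":0,"z":0.0,"wx":0,"wy":0,"wz":0,"fingers":-1},{"x":0,"y":0.006,"z":0,"wx":0,"wy":0,"wz":0,"fingers":-1},{"x":0,"y":0.006,"z":0,"wx":0,"wy":0,"wz":0,"fingers":-1},{"x":0,"y":0.006,"z":0,"wx":0,"wy":0,"wz":0,"fingers":-1},{"x":0,"y":0.006,"z":0,"wx":0,"wy":0,"wz":0,"fingers":-1}]}}

```text
clock: 12.85
tool_pos: [0.5003, -0.1985, 0.0421]
eef_rot: [0.849, 0.528, -0.001, -0.001]
contact_force: [-0.7, -0.0, 1.2]
opening: 0.003
```

```bash
python3 w.py
```

```text
t 12.85 way mm [-7.9 -0.7 30.1] F way [-0.64 -0.34  1.17] M [-0.01  0.27 -0.04] jaw 63.77 tilt [-0.0022 -0.0002] op 0.003
```

Emit:
{"method": "apply_moves", "body": {"series": [{"x":0,"y":0.004,"z":0,"wx":0,"wy":0,"wz":0,"fingers":-1},{"x":0,"y":0.004,"z":0,"wx":0,"wy":0,"wz":0,"fingers":-1},{"x":0,"y":0.004,"z":0,"wx":0,"wy":0,"wz":0,"fingers":-1},{"x":0,"y":0,"z":0,"wx":0,"wy":0,"wz":0,"fingers":-1}]}}

```text
clock: 13.35
tool_pos: [0.5099, -0.2033, 0.042]
eef_rot: [0.849, 0.528, -0.001, -0.0]
contact_force: [-0.2, 0.0, 0.1]
opening: 0.003
```

```bash
python3 w.py
```

```text
t 13.35 way mm [ 2.8 -0.7 30. ] F way [-0.22 -0.08  0.07] M [ 0.01  0.06 -0.04] jaw 63.76 tilt [-0.0016 -0.0003] op 0.003
```

Emit:
{"method": "apply_moves", "body": {"series": [{"x":0,"y":0.004,"z":0,"wx":0,"wy":0,"wz":0,"fingers":-1},{"x":0,"y":0.003,"z":0,"wx":0,"wy":0,"wz":0,"fingers":-1},{"x":0,"y":0.003,"z":0,"wx":0,"wy":0,"wz":0,"fingers":-1}]}}

```text
clock: 13.72
tool_pos: [0.5169, -0.2068, 0.042]
eef_rot: [0.849, 0.528, -0.001, -0.001]
contact_force: [-1.5, 0.1, 0.9]
opening: 0.004
```

```bash
python3 w.py
```

```text
t 13.72 way mm [10.6 -0.8 30. ] F way [-1.38 -0.6   0.85] M [-0.03  0.29 -0.03] jaw 63.77 tilt [-0.0029 -0.    ] op 0.004
```

Emit:
{"method": "apply_moves", "body": {"series": [{"x":0,"y":0.003,"z":0,"wx":0,"wy":0,"wz":0,"fingers":-1},{"x":0,"y":0.002,"z":0,"wx":0,"wy":0,"wz":0,"fingers":-1}]}}

```text
clock: 13.98
tool_pos: [0.5207, -0.2087, 0.0419]
eef_rot: [0.849, 0.528, -0.001, -0.001]
contact_force: [-1.5, 0.8, 0.8]
opening: 0.007
```

```bash
python3 w.py
```

```text
t 13.97 way mm [14.9 -0.8 29.9] F way [-1.72  0.06  0.77] M [ 0.03  0.29 -0.02] jaw 63.77 tilt [-0.003 -0.   ] op 0.007
```

Emit:
{"method": "apply_moves", "body": {"series": [{"x":0,"y":0.003,"z":0,"wx":0,"wy":0,"wz":0,"fingers":-1}]}}

```text
clock: 14.1
tool_pos: [0.5228, -0.2097, 0.0419]
eef_rot: [0.849, 0.528, -0.001, -0.001]
contact_force: [-1.0, 1.6, 0.3]
opening: 0.002
```

```bash
python3 w.py
```

```text
t 14.10 way mm [17.2 -0.7 29.9] F way [-1.62  1.02  0.35] M [ 0.03  0.37 -0.01] jaw 63.77 tilt [-0.0033  0.0002] op 0.002
```

Emit:
{"method": "apply_moves", "body": {"series": [{"x":0,"y":0.003,"z":0,"wx":0,"wy":0,"wz":0,"fingers":-1},{"x":0,"y":0.002,"z":0,"wx":0,"wy":0,"wz":0,"fingers":-1}]}}

```text
clock: 14.35
tool_pos: [0.5262, -0.2111, 0.0418]
eef_rot: [0.849, 0.528, -0.002, -0.001]
contact_force: [-2.9, 1.4, 1.7]
opening: 0.003
```

```bash
python3 w.py
```

```text
t 14.35 way mm [20.9 -0.5 29.8] F way [-3.21 -0.05  1.66] M [ 0.09  0.57 -0.03] jaw 63.79 tilt [-0.0043  0.0008] op 0.003
```

Emit:
{"method": "apply_moves", "body": {"series": [{"x":0,"y":0.003,"z":0,"wx":0,"wy":0,"wz":0,"fingers":-1}]}}

```text
clock: 14.48
tool_pos: [0.5273, -0.2117, 0.0417]
eef_rot: [0.849, 0.528, -0.002, -0.002]
contact_force: [-4.7, 2.3, 2.8]
opening: 0.002
```

```bash
python3 w.py
```

```text
t 14.47 way mm [22.2 -0.5 29.7] F way [-5.24  0.03  2.83] M [ 0.03  1.05 -0.02] jaw 63.79 tilt [-0.0067  0.0014] op 0.002
```

Emit:
{"method": "apply_moves", "body": {"series": [{"x":0,"y":0.003,"z":0,"wx":0,"wy":0,"wz":0,"fingers":-1}]}}

```text
clock: 14.6
tool_pos: [0.5278, -0.212, 0.0415]
eef_rot: [0.849, 0.528, -0.004, -0.004]
contact_force: [-5.4, 3.7, 3.5]
opening: 0.005
```

```bash
python3 w.py
```

```text
t 14.60 way mm [22.7 -0.6 29.5] F way [-6.52  0.95  3.54] M [0.09 1.24 0.  ] jaw 63.81 tilt [-0.0105  0.0024] op 0.005
```

Emit:
{"method": "apply_moves", "body": {"series": [{"x":0,"y":0.003,"z":0,"wx":0,"wy":0,"wz":0,"fingers":-1}]}}

```text
clock: 14.72
tool_pos: [0.5277, -0.2122, 0.0411]
eef_rot: [0.849, 0.529, -0.005, -0.006]
contact_force: [-6.3, 4.5, 4.1]
opening: 0.005
```

```bash
python3 w.py
```

```text
t 14.72 way mm [22.7 -0.8 29.1] F way [-7.66  1.23  4.09] M [ 0.08  1.27 -0.07] jaw 63.82 tilt [-0.0153  0.0037] op 0.005
```

Emit:
{"method": "apply_moves", "body": {"series": [{"x":0.0005,"y":0.004,"z":-0.0005,"wx":-0.004,"wy":0.001,"wz":0,"fingers":-1}]}}

```text
clock: 14.85
tool_pos: [0.5283, -0.2123, 0.0411]
eef_rot: [0.849, 0.529, -0.003, -0.003]
contact_force: [-7.3, 3.9, 3.5]
opening: 0.004
```

```bash
python3 w.py
```

```text
t 14.85 way mm [23.3 -0.7 29.1] F way [-8.28  0.24  3.55] M [-0.04  1.5  -0.01] jaw 63.83 tilt [-0.0079  0.0023] op 0.004
```

Emit:
{"method": "apply_moves", "body": {"series": [{"x":0.0005,"y":0.004,"z":-0.0005,"wx":-0.004,"wy":0.001,"wz":0,"fingers":-1}]}}

```text
clock: 14.98
tool_pos: [0.5284, -0.2124, 0.041]
eef_rot: [0.849, 0.529, -0.0, -0.001]
contact_force: [-7.1, 4.4, 3.1]
opening: 0.005
```

```bash
python3 w.py
```

```text
t 14.97 way mm [23.5 -0.7 29. ] F way [-8.31  0.78  3.11] M [ 0.    1.46 -0.04] jaw 63.84 tilt [-0.0009  0.0008] op 0.005
```

Force is 8.3 N; raising it in steps to about 12 N.

Emit:
{"method": "apply_moves", "body": {"series": [{"x":0,"y":0.005,"z":-0.0005,"wx":-0.003,"wy":0,"wz":0,"fingers":-1}]}}

```text
clock: 15.1
tool_pos: [0.5291, -0.2128, 0.0409]
eef_rot: [0.849, 0.529, 0.0, 0.001]
contact_force: [-6.6, 5.1, 5.0]
opening: 0.008
```

```bash
python3 w.py
```

```text
t 15.10 way mm [24.3 -0.7 28.9] F way [-8.22  1.65  4.98] M [ 0.21  1.74 -0.04] jaw 63.87 tilt [ 0.0017 -0.0015] op 0.008
```

Emit:
{"method": "apply_moves", "body": {"series": [{"x":0,"y":0.006,"z":-0.0005,"wx":-0.003,"wy":0,"wz":0,"fingers":-1}]}}

```text
clock: 15.22
tool_pos: [0.5298, -0.2132, 0.0409]
eef_rot: [0.848, 0.529, 0.0, 0.002]
contact_force: [-8.1, 5.6, 6.1]
opening: 0.0
```

```bash
python3 w.py
```

```text
t 15.22 way mm [25.  -0.8 28.9] F way [-9.8   1.45  6.09] M [ 0.17  2.08 -0.05] jaw 63.9 tilt [ 0.0027 -0.0035] op 0.0
```

Emit:
{"method": "apply_moves", "body": {"series": [{"x":0,"y":0.006,"z":-0.002,"wx":-0.001,"wy":0,"wz":0,"fingers":-1}]}}

```text
clock: 15.35
tool_pos: [0.5299, -0.2133, 0.0412]
eef_rot: [0.848, 0.53, -0.002, -0.0]
contact_force: [-7.5, 4.8, -4.5]
opening: 0.003
```

```bash
python3 w.py
```

```text
t 15.35 way mm [25.2 -0.8 29.2] F way [-8.85  0.99 -4.52] M [ 0.25  1.74 -0.09] jaw 63.95 tilt [-0.0035 -0.0021] op 0.003
```

Emit:
{"method": "apply_moves", "body": {"series": [{"x":0,"y":0.006,"z":-0.002,"wx":-0.001,"wy":0,"wz":0,"fingers":-1}]}}

```text
clock: 15.48
tool_pos: [0.5298, -0.2133, 0.0412]
eef_rot: [0.848, 0.53, -0.004, -0.003]
contact_force: [-7.0, 6.3, -2.7]
opening: 0.004
```

```bash
python3 w.py
```

```text
t 15.47 way mm [25.  -0.9 29.2] F way [-9.09  2.54 -2.68] M [ 0.31  1.78 -0.06] jaw 64.0 tilt [-0.0102 -0.0003] op 0.004
```

Emit:
{"method": "apply_moves", "body": {"series": [{"x":0.0005,"y":0.007,"z":-0.0002,"wx":-0.004,"wy":0,"wz":0.001,"fingers":-1}]}}

```text
clock: 15.6
tool_pos: [0.5302, -0.2135, 0.0404]
eef_rot: [0.849, 0.529, -0.005, -0.001]
contact_force: [-10.5, 5.2, 6.7]
opening: 0.004
```

```bash
python3 w.py
```

```text
t 15.60 way mm [25.5 -0.9 28.4] F way [-11.71  -0.     6.69] M [ 0.04  2.31 -0.11] jaw 63.83 tilt [-0.009  -0.0031] op 0.004
```

Emit:
{"method": "apply_moves", "body": {"series": [{"x":0.0005,"y":0.007,"z":-0.0002,"wx":-0.004,"wy":0,"wz":0.001,"fingers":-1}]}}

```text
clock: 15.72
tool_pos: [0.5302, -0.2137, 0.0397]
eef_rot: [0.85, 0.528, -0.005, 0.0]
contact_force: [-9.9, 5.7, 7.2]
opening: 0.006
```

```bash
python3 w.py
```

```text
t 15.72 way mm [25.6 -1.  27.7] F way [-11.44   0.74   7.17] M [ 0.15  2.17 -0.01] jaw 63.68 tilt [-0.0084 -0.0061] op 0.006
```

Emit:
{"method": "apply_moves", "body": {"series": [{"x":0.0005,"y":0.007,"z":-0.0012,"wx":-0.004,"wy":0.001,"wz":0,"fingers":-1}]}}

```text
clock: 15.85
tool_pos: [0.5303, -0.2137, 0.0396]
eef_rot: [0.849, 0.528, -0.004, 0.001]
contact_force: [-9.3, 5.7, 3.7]
opening: 0.006
```

```bash
python3 w.py
```

```text
t 15.85 way mm [25.7 -1.  27.6] F way [-10.85   0.99   3.74] M [ 0.16  2.16 -0.05] jaw 63.73 tilt [-0.0063 -0.0062] op 0.006
```

Emit:
{"method": "apply_moves", "body": {"series": [{"x":0.0005,"y":0.008,"z":-0.001,"wx":-0.004,"wy":0.001,"wz":0,"fingers":-1}]}}

```text
clock: 15.98
tool_pos: [0.5307, -0.2139, 0.0395]
eef_rot: [0.849, 0.528, -0.004, 0.001]
contact_force: [-10.9, 6.3, 8.6]
opening: 0.003
```

```bash
python3 w.py
```

```text
t 15.97 way mm [26.2 -1.  27.5] F way [-12.59   0.86   8.63] M [ 0.14  2.54 -0.03] jaw 63.78 tilt [-0.0048 -0.0061] op 0.003
```

Emit:
{"method": "apply_moves", "body": {"series": [{"x":0,"y":0.008,"z":-0.0015,"wx":-0.003,"wy":0.001,"wz":0,"fingers":-1}]}}

```text
clock: 16.1
tool_pos: [0.5309, -0.2141, 0.0396]
eef_rot: [0.849, 0.529, -0.004, -0.0]
contact_force: [-9.7, 8.3, 3.4]
opening: 0.003
```

```bash
python3 w.py
```

```text
t 16.10 way mm [26.4 -1.1 27.6] F way [-12.36   3.11   3.41] M [ 0.37  2.41 -0.04] jaw 63.85 tilt [-0.0064 -0.0039] op 0.003
```

Emit:
{"method": "apply_moves", "body": {"series": [{"x":0,"y":0.008,"z":-0.0015,"wx":-0.003,"wy":0.001,"wz":0,"fingers":-1}]}}

```text
clock: 16.23
tool_pos: [0.5309, -0.2141, 0.0397]
eef_rot: [0.848, 0.529, -0.004, -0.002]
contact_force: [-10.7, 7.3, 4.4]
opening: 0.004
```

```bash
python3 w.py
```

```text
t 16.23 way mm [26.5 -1.1 27.7] F way [-12.85   1.76   4.4 ] M [0.32 2.49 0.01] jaw 63.92 tilt [-0.0085 -0.0015] op 0.004
```

A steady push of 12–13 N is being held, so I'll back off straight and check.

Emit:
{"method": "apply_moves", "body": {"series": [{"x":0,"y":-0.004,"z":0,"wx":0,"wy":0,"wz":0,"fingers":-1},{"x":0,"y":-0.015,"z":0,"wx":0,"wy":0,"wz":0,"fingers":-1},{"x":0,"y":-0.02,"z":0,"wx":0,"wy":0,"wz":0,"fingers":-1},{"x":0,"y":0,"z":0,"wx":0,"wy":0,"wz":0,"fingers":-1},{"x":0,"y":0,"z":-0.05,"wx":0,"wy":0,"wz":0,"fingers":-1},{"x":0,"y":-0.05,"z":-0.07,"wx":0,"wy":0,"wz":0,"fingers":-1},{"x":0,"y":-0.05,"z":-0.07,"wx":0,"wy":0,"wz":0,"fingers":-1},{"x":0,"y":0,"z":0,"wx":0,"wy":0,"wz":0,"fingers":-1}]}}

```text
clock: 17.23
tool_pos: [0.4422, -0.1695, 0.1876]
eef_rot: [0.849, 0.528, 0.002, 0.005]
contact_force: [-0.4, -0.3, -0.4]
opening: 0.004
```

```bash
python3 w.py; python3 - <<'E'
from ortho import *
o=np.array([.5077,-.2014]);yaw=np.radians(-26.3)
a,_=snap('scene','s4'); b,d=snap('top','t4')
A=ortho('scene',a,o,yaw,.03,(-95,135),(-75,75),1.7);B=ortho('top',b,o,yaw,.03,(-95,135),(-75,75),1.7)
C=cv2.resize(a[190:330,140:340],(391,274),interpolation=2)
D=cv2.resize(b[220:350,340:525],(391,274),interpolation=2)
cv2.imwrite('pics/c8.png',np.vstack([np.hstack([A,B]),np.hstack([C,D])])[:,:,::-1])
E
```

```text
t 17.23 way mm [-72.9  -0.4 175.6] F way [-0.23 -0.39 -0.44] M [-0.03  0.02  0.01] jaw 63.8 tilt [ 0.0081 -0.0064] op 0.004
```

View pics/c8.png

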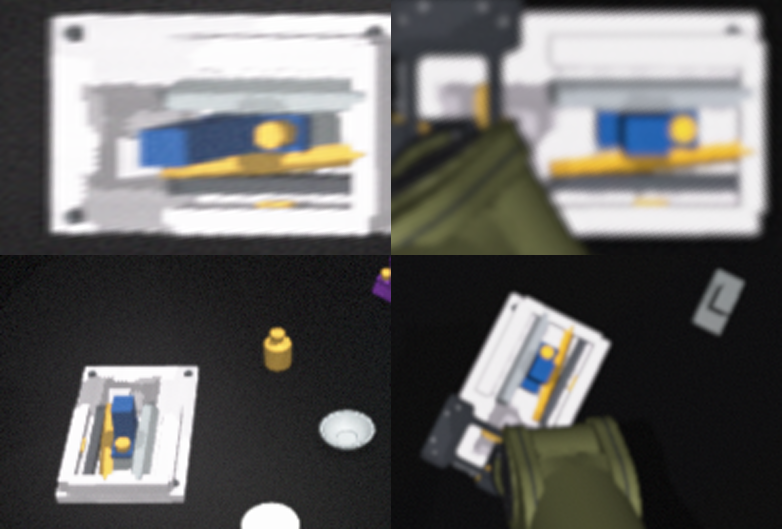

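The picture shows the carrier in line between fence and gib, with its stub leading, well past the mouth and clear of the gripper. Handing in.

```bash
python3 -c "
from h import *
print(finish_job())"
```

```text
the job is handed in; nothing more can be done
None
```

The blue carrier is wedged in the dovetail way, brass stub leading, and stays there by itself. I handed the job in at about 17 s with the gripper clear; no verdict was reported.

- **Placing:** I pinched the blue block, set the carrier on the landing and slid it about 10 mm into the mouth. I felt the fence at about 4 N sideways and let go there.
- **Wedging:** I pushed the rear of the block with shut fingers. It first touched the gib with its origin at about x 47 mm, and I raised the push until it held steady at 12–13 N. The highest reading was 12.9 N, against the 18 N limit.
- **Wedge force:** I could not measure the force on the gib directly. Working back from the push gives about 7–9 N, and from the roughly 6 mm of slide about 9.6 N. Both lie inside the 5–16 N window.
- **Last checks:** The final picture shows the carrier upright and in line, about 54 mm past the mouth by the tool position and about 57 mm by the image. They disagree by about 3 mm, close to the camera's accuracy. The force on the free tool was back near zero.
- **Bystanders:** I touched none of them, and the weight, dish and spare look unmoved in the last picture. I did not check the beaker, jar or spatula again at the end.

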